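# Fetch the yellow drilled plate from the carousel and stack it on the standoffs

## Task

The yellow drilled plate is at the back of the hooded carousel: turn the carousel by its black pegs until the plate stands in the middle of the opening in the hood, then lift it out by its bar and lower it, without forcing it, over the four standoff posts of the fixture until it lies flat and fully down on the plate already there. Either way round will do. Leave the red plate, the stone and the V block in the carousel, and do not move the white wheel or the brush.

Things in the scene. Friction and masses are not known exactly. Their poses are not given: they have to be found in the camera images.
- carousel: Round storage carousel fixed to the bench. Origin on its upright axis at bench level. Grey foot, 340 mm diameter. A clear fixed dust hood (skirt at radius 168 mm; flat top sheet from 82 to 86 mm above the bench, reaching the axis) covers all but a sector of 65 degrees to either side of the carousel's own -x: that is the opening, towards the robot, open above and in front.
- turntable (a joint): Angle (rad, counter-clockwise from above) by which the white turntable has been turned about the carousel's axis since the start; for where it stands see hub_top. Turns two full turns either way and stays where left; friction 0.18 N m, i.e. 1.3 N at a peg. Floor disc of 150 mm radius, its top 30 mm above the bench.
- hub_top (a point): Top of the steel hub on the turntable's axis, 36 mm diameter, 66 mm above the bench. Its axes turn with the turntable. Four low walls (4 mm thick, top 52 mm above the bench, out to radius 126 mm) at 45, 135, 225, 315 degrees from its x part four compartments: yellow plate at 0 degrees, red plate at 180, stone and V block at 90 and 270 or the reverse.
- peg0 (a point): Top centre of peg 0 (75 mm above the bench) on the turntable, at 0 degrees from hub_top's x. Eight like it, black, upright, 14 mm diameter, from the floor up, stand every 45 degrees at radius 140 mm. Pegs pass under the hood; only those in the opening can be reached.
- yellow_plate_mid (a point): Middle of the yellow drilled plate to be fetched, half-way up (19 mm above its underside). 60 mm (its x) by 100 mm (its y) by 8 mm thick, about 0.2 kg; four through holes of 10.5 mm at x = +-18, y = +-38 mm. A metal lifting bar stands on its middle: 36 mm along x, 12 mm thick along y, top 38 mm above the underside. Lies loose on the turntable, middle about 88 mm from the axis, x along the radius.
- red_plate_mid (a point): Middle, half-way up, of a red plate of the same shape, in the compartment opposite; must stay in the carousel.
- stone_mid (a point): Middle of the green oil stone, 25 x 100 x 13 mm, lying in a compartment; must stay in the carousel.
- vblock_mid (a point): Middle of the ground steel V block, 55 x 36 x 32 mm, standing in a compartment; must stay in the carousel.
- seat (a point): Centre of the upper face of the bare aluminium plate (60 x 100 x 8 mm) on the fixed fixture, 26 mm above the bench, where the yellow plate's underside is to lie. The fixture's dark steel base is 100 mm (x) by 140 mm (y). Four steel standoff posts of 8 mm diameter rise 23 mm above it at x = +-18, y = +-38 mm (17 mm straight, then a 6 mm cone to a 3 mm tip).
- wheel_mid (a point): Middle of a white dish-shaped grinding wheel, 102 mm across, 24 mm high, lying loose on the bench; not to be moved.
- brush_mid (a point): Middle of a flat wooden-handled dust brush, 30 x 168 x 10 mm, lying loose on the bench between the carousel and the fixture; not to be moved.
- opening_mid (a point): A fixed point in the middle of the hood's opening: 88 mm from the axis in the carousel's -x direction, 49 mm above the bench; the yellow plate's middle comes here when its compartment is in the middle of the opening.

How it is judged:
By the outcome, as a careful person would: the job done as asked, in the order asked, and still so for the second after the job is handed in, with the robot touching nothing.
It also fails if it takes over 70 s, if anything falls off the work surface, if the arm or the gripper's body presses on something with over 40 N, if the wrist force passes 120 N, or if a joint passes its speed limit or range.

## Robot

A 7-joint arm with a two-finger parallel gripper is mounted at the origin on a cart in front of the work surface, level with it; the furniture and walls round the work are solid. World frame = base frame: x ahead of the robot, y to its left, z up, the work surface at z = 0. Lengths are in m, angles in rad, forces in N, time in s.
With the tool pointing down it reaches from about 0.425 to 1.025 m from the base axis. Payload 9.4 kg.
Tool frame: the origin (TCP) lies at the very end of the fingers, on their centre line; the grasp point (between the pads) lies 19 mm behind it; z points along the fingers, y is the line along which they close (so a half turn about z gives the same grasp; the last joint's range is limited). The gripper opens to 93 mm and grips with 3 to 60 N. Pads are 15 mm wide; open, the fingers measure 128 mm over their backs; the gripper's body (75 mm by 188 mm) begins 65 mm behind the grasp point.
Start: joints at [-1.345, 0.599, -0.003, 1.599, 0.002, 0.943, -0.08], TCP at [0.216, 0.692, 0.219] pointing down, gripper open.
Joint ranges: [-2.57, 2.57], [-0.35, 1.97], [-1.29, 1.29], [0.11, 2.56], [-1.05, 4.19], [0.11, 1.86], [-2.63, 2.63]. Speed limits (rad/s): [2.22, 2.22, 3.01, 3.01, 3.14, 3.14, 3.14].

## Interface

Orientations are given as a unit quaternion [w, x, y, z].
In Python, from rig import bot gives the robot as it stands. The module is installed in compiled form; this text tells all that it offers.
- The arm moves only by the tool apply_moves, never from a script. Its argument "commands" is a list of rows, each an object of numbers: "grip": the finger opening in cm, from 0 to 9.3; "x", "y", "z": the shift along the tool's x, y, z in cm; "wx", "wy", "wz": the turn, a rotation vector about the tool's x, y, z in degrees. A call has 1 to 12 rows; each row is the pose to reach, as a shift and turn from the pose commanded when the call began, along the tool's axes at that moment; what a row does not reach only later rows make up. A row lasts 1/10 s, in which the tool goes at most 50 mm and 8.59 degrees, less where a joint would pass 70% of its speed; a pose out of reach is approached as far as the arm can. A call with a gripper value outside its range is refused whole. The fingers move at their own pace and stop on an object; "squeeze" is the grip in N (left out, the last holds). Time passes only in rows, so rows that repeat a pose let the fingers close. It gives the time, the measured TCP pose, the force, the opening and the grip force at its end, in the units of the state.
- bot.read_state(): the state, without advancing time (a new reading comes with each control period).
- bot.snapshot(name): name is "scene" or "top" or "wrist"; returns a dict with "img" (400x640x3 uint8, red, green, blue), "depth" (400x640 float32, m along the optical axis (not along the pixel's ray), 0 where there is no reading), "fx", "fy", "cx", "cy" (pixels), "eye" and "orientation" of the camera in the world; the wrist camera has in their place "tool_from_camera" (4x4, takes a point from camera to tool coordinates, whose origin is the TCP and whose axes are the flange's). Camera axes: x right, y up, looking along -z (the intrinsics and any distortion apply to the point x, -y, -z); pixel columns grow to the right and rows downward; lengths in m; the calibration is good to about 2 mm. A picture is of the moment at which its call begins: read the wrist's pose just before it.
- bot.close_job(): hands the job in; it is judged then, once.
The state is a dict: "clock": time; "joint_positions": joint angles; "qd": joint speeds; "effort": joint torques, N m; "tool_pos": TCP position; "ee_rot": TCP orientation; "ft_force": force on the tool from outside, world axes, zero at the start; "moment": the same for the moment, N m; "finger_gap": finger opening in m; "grip_force": force on a finger pad.
Only numpy, scipy, OpenCV 4.12 (cv2) and the standard library are available. Lean on these libraries where they do the work, as an engineer would, in place of code of your own. Each camera call takes 0.05 s, during which the arm holds its last target. There are 200 camera calls.

## Working session

There is one attempt and no reset: what is moved stays moved. The work goes in short steps, Python scripts to look and compute and a tool call to move; the robot and the scene stay as the last step left them, time stands still between calls to the robot, and variables do not carry over. Pictures are saved under pics/ and viewed, at most 10 in all, crops included, and the job is handed in when it is done.

Besides the shell and the picture viewer there is one more tool, called as name(argument=value, ...), one argument or row to a line, values as JSON. apply_moves: Moves the arm, as the interface text tells. Its arguments: {"type":"object","properties":{"commands":{"type":"array","items":{"type":"object","properties":{"grip":{"type":"number"},"x":{"type":"number"},"y":{"type":"number"},"z":{"type":"number"},"wx":{"type":"number"},"wy":{"type":"number"},"wz":{"type":"number"}}}},"squeeze":{"type":"number"}},"required":["commands"]}

```bash
mkdir -p pics; cat > h.py <<'E'
import numpy as np, cv2
from rig import bot
from scipy.spatial.transform import Rotation as R
def rot(q): return R.from_quat([q[1],q[2],q[3],q[0]]).as_matrix()
def tool():
    s=bot.read_state(); T=np.eye(4); T[:3,:3]=rot(s['ee_rot']); T[:3,3]=s['tool_pos']; return T
def snap(n,save=None):
    T0=tool(); s=bot.snapshot(n)
    if n=='wrist': T=T0@np.array(s['tool_from_camera'])
    else:
        T=np.eye(4); o=np.array(s['orientation'])
        T[:3,:3]=rot(o) if o.size==4 else o; T[:3,3]=s['eye']
    s['T']=T
    if save: cv2.imwrite('pics/'+save,s['img'][:,:,::-1])
    return s
def plane(s,uv,z):
    uv=np.atleast_2d(np.array(uv,float))
    d=np.c_[(uv[:,0]-s['cx'])/s['fx'],-(uv[:,1]-s['cy'])/s['fy'],-np.ones(len(uv))]@s['T'][:3,:3].T
    o=s['T'][:3,3]; return o+d*((z-o[2])/d[:,2])[:,None]
def cloud(s):
    v,u=np.mgrid[0:400,0:640]; D=s['depth']
    P=np.stack([(u-s['cx'])/s['fx']*D,-(v-s['cy'])/s['fy']*D,-D],-1)
    return P@s['T'][:3,:3].T+s['T'][:3,3]
def proj(s,P):
    p=(np.atleast_2d(P)-s['T'][:3,3])@s['T'][:3,:3]
    return np.c_[s['cx']-s['fx']*p[:,0]/p[:,2],s['cy']+s['fy']*p[:,1]/p[:,2]]
def to_tool(d):  # world shift -> tool axes cm
    return np.round(tool()[:3,:3].T@np.array(d)*100,2)
E
python3 - <<'E'
from h import *
a=snap('top','top.png'); b=snap('scene','scene.png')
for s in (a,b): print(s['T'].round(3).tolist(),s['fx'],s['cx'],s['cy'],[k for k in s if k not in('img','depth')])
print(bot.read_state())
np.savez('top.npz',**{k:a[k] for k in('img','depth','T','fx','fy','cx','cy')})
E
```

```text
[[-0.021, 0.992, -0.126, 0.485], [-1.0, -0.023, -0.016, 0.055], [-0.019, 0.125, 0.992, 0.971], [0.0, 0.0, 0.0, 1.0]] 365.67022221875106 317.2830857810453 201.51569030719872 ['fx', 'fy', 'cx', 'cy', 'eye', 'orientation', 'T']
[[-0.482, 0.372, -0.793, -0.483], [-0.876, -0.2, 0.439, 0.646], [0.004, 0.906, 0.422, 0.634], [0.0, 0.0, 0.0, 1.0]] 514.8767693593012 315.926550885912 194.63553818459755 ['fx', 'fy', 'cx', 'cy', 'eye', 'orientation', 'T']
{'clock': 0.1, 'joint_positions': array([-1.3447232 ,  0.60006255, -0.00256198,  1.60002748,  0.00182703,
        0.94291308, -0.07975145]), 'qd': array([-1.41531160e-04, -2.88418415e-03,  6.24663893e-04, -2.25325540e-03,
        8.72462160e-04,  2.55194175e-04,  5.73154834e-05]), 'effort': array([ 4.58338880e-03, -7.66553450e+01,  1.50219016e+00, -2.52933401e+01,
       -5.23163925e-02,  1.36189337e-02,  5.12650990e-05]), 'tool_pos': array([0.21605248, 0.69160816, 0.21784148]), 'ee_rot': array([-3.52262853e-05,  1.50740598e-01,  9.88573101e-01, -7.03363515e-04]), 'ft_force': array([-0.28419018,  0.91885464, -1.24186032]), 'moment': array([-0.03140663, -0.0128613 ,  0.02490834]), 'grip_force': 0.0, 'finger_gap': 0.09305372188239354}
```

View pics/top.png

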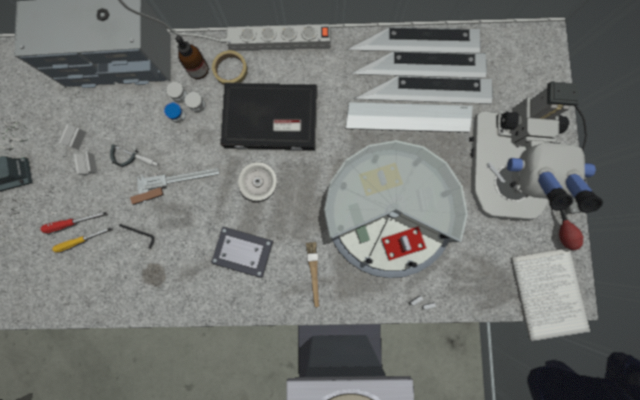

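View pics/scene.png

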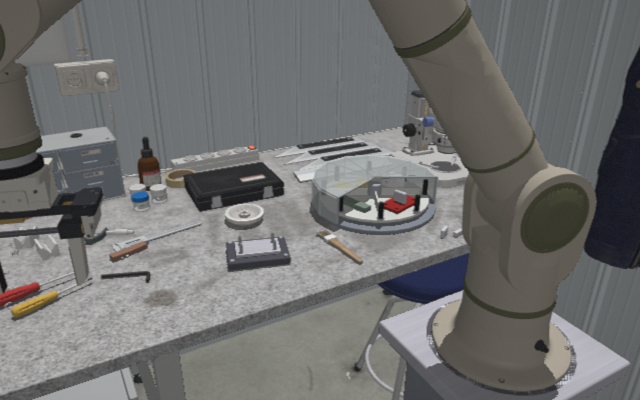

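The top view shows the carousel at about (395,207), with yellow under the hood at (379,178) and red at (403,243) in the opening. The fixture is at (242,252), the brush at (315,275) and the wheel at (258,181).

```bash
python3 - <<'E'
from h import *
f=np.load('top.npz'); s={k:f[k] for k in f}; im=s['img']
c=cv2.resize(im[125:285,205:475],None,fx=2.95,fy=2.95,interpolation=cv2.INTER_CUBIC)
cv2.imwrite('pics/crop.png',c[:,:,::-1])
hsv=cv2.cvtColor(im,cv2.COLOR_RGB2HSV)
def blob(m,n,z):
    m=m.astype(np.uint8); w=np.zeros_like(m); w[125:290,205:475]=1
    k,l,st,ce=cv2.connectedComponentsWithStats(m*w)
    i=1+np.argmax(st[1:,4]); r=cv2.minAreaRect(np.argwhere(l==i)[:,::-1].astype(np.float32))
    print(n,st[i,4],r, plane(s,[r[0]],z).round(4)); P=plane(s,cv2.boxPoints(r),z); print(P.round(3).tolist())
blob((hsv[...,0]<8)&(hsv[...,1]>150),'red',.038)
blob((hsv[...,0]>18)&(hsv[...,0]<32)&(hsv[...,1]>60)&(np.arange(400)[:,None]<215),'yel',.038)
E
```

```text
red 573 ((403.300048828125, 242.90000915527344), (22.135942459106445, 37.94732666015625), 71.56504821777344) [[ 0.4927 -0.1446  0.038 ]]
[[0.505, -0.091, 0.038], [0.534, -0.183, 0.038], [0.48, -0.198, 0.038], [0.452, -0.106, 0.038]]Traceback (most recent call last):
  File "<stdin>", line 12, in <module>
  File "<stdin>", line 9, in blob
    return _wrapfunc(a, 'argmax', axis=axis, out=out, **kwds)
    return bound(*args, **kwds)
ValueError: attempt to get argmax of an empty sequence
```

View pics/crop.png

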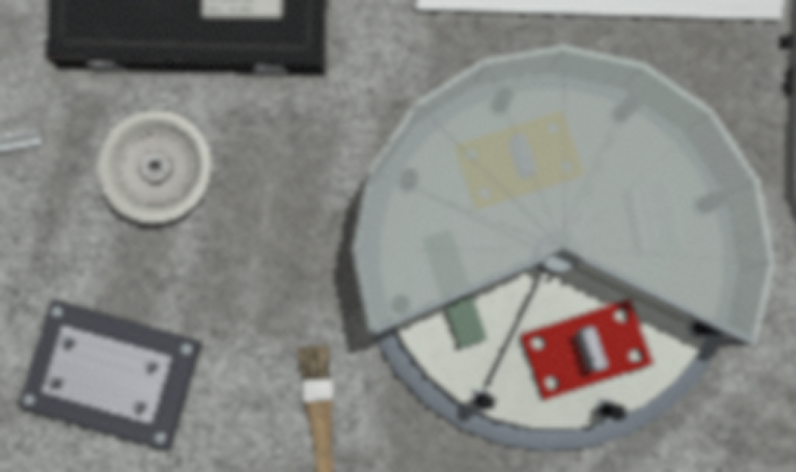

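The crop shows the red plate at the front, the yellow at the back under the hood, the fixture with 4 base screws, the hood apex at (562,248) and pegs in the opening at (484,398), (610,408) and (707,325). A front peg can be pushed along an arc.

```bash
python3 - <<'E'
from h import *
f=np.load('top.npz'); s={k:f[k] for k in f}
def W(p,z): return plane(s,np.array(p)/2.95+[205,125],z)[:,:2]
def show(n,P): print(n,P.round(3).tolist(),'mean',P.mean(0).round(4))
show('yel',y:=W([(474,156),(556,132),(484,191),(568,168)],.038))
show('red',r:=W([(537,344),(620,315),(550,382),(633,354)],.038))
c=(y.mean(0)+r.mean(0))/2; print('axis',c,'r',np.linalg.norm(y.mean(0)-c)); d=y.mean(0)-c; print('yel ang',np.degrees(np.arctan2(d[1],d[0])))
h=W([(562,248),(372,332),(755,341)],.086); show('hood',h); a=[np.degrees(np.arctan2(*(q-h[0])[::-1])) for q in h[1:]]; print(a)
show('hub',W([(556,262)],.066))
p=W([(484,398),(610,408),(707,325),(503,100),(627,107),(410,179),(400,302),(709,202)],.07)
for q in p-c: print('peg',np.linalg.norm(q).round(3),np.degrees(np.arctan2(q[1],q[0])).round(1))
A=np.c_[2*p,np.ones(8)]; x=np.linalg.lstsq(A,(p**2).sum(1),rcond=None)[0]; print('pegfit',x[:2])
show('screws',q:=W([(56,312),(187,348),(29,400),(160,437)],.018))
e=q[1]-q[0];print('fix y-axis ang',np.degrees(np.arctan2(e[1],e[0])),np.linalg.norm(e))
show('posts',W([(68,343),(152,367),(56,383),(140,407)],.045))
show('brush',W([(300,346),(330,346),(322,470)],.01)); show('wheel',W([(154,167)],.02))
s2=bot.read_state(); print(tool().round(3))
ws=snap('wrist'); print(np.array(ws['tool_from_camera']).round(3),ws['fx'])
E
```

```text
yel [[0.662, -0.056], [0.681, -0.129], [0.631, -0.064], [0.649, -0.138]] mean [ 0.6557 -0.0965]
red [[0.497, -0.104], [0.52, -0.176], [0.464, -0.113], [0.487, -0.185]] mean [ 0.4919 -0.1446]
axis [ 0.57382171 -0.12055941] r 0.08534999490340563
yel ang 16.373700755126727
hood [[0.574, -0.12], [0.509, 0.038], [0.495, -0.272]] mean [ 0.5259 -0.1177]
[np.float64(112.51831987253402), np.float64(-117.50312807988803)]
hub [[0.564, -0.118]] mean [ 0.5645 -0.118 ]
peg 0.138 150.7
peg 0.136 -164.9
peg 0.135 -118.6
peg 0.136 17.9
peg 0.136 -27.5
peg 0.138 62.7
peg 0.14 106.7
peg 0.132 -73.4
pegfit [ 0.57340713 -0.11766249]
screws [[0.534, 0.316], [0.5, 0.2], [0.457, 0.339], [0.423, 0.224]] mean [0.4787 0.2699]
fix y-axis ang -106.3616073725136 0.12118745689665388
posts [[0.506, 0.298], [0.484, 0.226], [0.472, 0.308], [0.45, 0.236]] mean [0.4781 0.2671]
brush [[0.5, 0.101], [0.499, 0.074], [0.392, 0.083]] mean [0.4636 0.0861]
wheel [[0.662, 0.229]] mean [0.6621 0.2288]
[[-0.955  0.298 -0.     0.216]
 [ 0.298  0.955 -0.001  0.692]
 [-0.    -0.001 -1.     0.218]
 [ 0.     0.     0.     1.   ]]
[[ 0.001  0.972  0.236  0.065]
 [ 1.    -0.    -0.001  0.   ]
 [-0.     0.236 -0.972 -0.167]
 [ 0.     0.     0.     1.   ]] 290.220253327747
```

Estimates: axis about (0.573,-0.119), opening centre at 177.5°, yellow at about 16.5°, so turn about +161°. I'll set out towards the front peg at about 150°, going above the fixture first.

apply_moves(
  commands=[
    {"x": -2.9,"y": -2.5,"wz": 8,"grip": 4},
    {"x": -5.8,"y": -5,"wz": 16},
    {"x": -8.7,"y": -7.5,"wz": 24},
    {"x": -11.6,"y": -10,"wz": 32},
    {"x": -14.5,"y": -12.5,"wz": 40},
    {"x": -17.4,"y": -15,"wz": 48},
    {"x": -20.3,"y": -17.5,"wz": 56},
    {"x": -23.2,"y": -20,"wz": 64},
    {"x": -26.1,"y": -22.5,"wz": 72},
    {"x": -29,"y": -25,"wz": 80},
    {"x": -32,"y": -27.5,"wz": 88},
    {"x": -35,"y": -30,"wz": 96},
  ],
)

```text
invalid input at $.commands[0]: expected keys grip, x, y, z, wx, wy, wz
```

```bash
python3 - <<'E'
from h import *
s=bot.read_state(); T=tool(); print(T.round(3),s['joint_positions'].round(2),s['clock'])
print(to_tool(np.array([.451,-.051,.20])-T[:3,3]), 'yaw y',np.degrees(np.arctan2(T[1,1],T[0,1])))
E
```

```text
[[-0.955  0.298 -0.     0.216]
 [ 0.298  0.955 -0.001  0.692]
 [-0.    -0.001 -1.     0.218]
 [ 0.     0.     0.     1.   ]] [-1.34  0.6  -0.    1.6   0.    0.94 -0.08] 0.15
[-44.57 -63.88   1.88] yaw y 72.65229584861669
```

All keys required in each row.

apply_moves(
  commands=[
    {"grip": 4,"x": -2.9,"y": -2.5,"z": 0,"wx": 0,"wy": 0,"wz": 8},
    {"grip": 4,"x": -5.8,"y": -5,"z": 0,"wx": 0,"wy": 0,"wz": 16},
    {"grip": 4,"x": -8.7,"y": -7.5,"z": 0,"wx": 0,"wy": 0,"wz": 24},
    {"grip": 4,"x": -11.6,"y": -10,"z": 0,"wx": 0,"wy": 0,"wz": 32},
    {"grip": 4,"x": -14.5,"y": -12.5,"z": 0,"wx": 0,"wy": 0,"wz": 40},
    {"grip": 4,"x": -17.4,"y": -15,"z": 0,"wx": 0,"wy": 0,"wz": 48},
    {"grip": 4,"x": -20.3,"y": -17.5,"z": 0,"wx": 0,"wy": 0,"wz": 56},
    {"grip": 4,"x": -23.2,"y": -20,"z": 0,"wx": 0,"wy": 0,"wz": 64},
    {"grip": 4,"x": -26.1,"y": -22.5,"z": 0,"wx": 0,"wy": 0,"wz": 72},
    {"grip": 4,"x": -29,"y": -25,"z": 0,"wx": 0,"wy": 0,"wz": 80},
    {"grip": 4,"x": -32,"y": -27.5,"z": 0,"wx": 0,"wy": 0,"wz": 88},
    {"grip": 4,"x": -35,"y": -30,"z": 0,"wx": 0,"wy": 0,"wz": 96},
  ],
)

```text
clock: 1.35
tool_pos: [0.4614, 0.3, 0.2187]
ee_rot: [-0.0, 0.837, 0.547, 0.0]
ft_force: [-0.9, 1.0, -0.2]
finger_gap: 0.0403
grip_force: 0.0
```

```bash
python3 - <<'E'
from h import *
s=bot.read_state(); T=tool(); print(T.round(3),s['joint_positions'].round(2),s['clock'])
print(to_tool(np.array([.451,-.051,.20])-T[:3,3]), 'yaw y',np.degrees(np.arctan2(T[1,1],T[0,1])))
E
```

```text
[[ 0.401  0.916  0.     0.461]
 [ 0.916 -0.401  0.     0.3  ]
 [ 0.     0.    -1.     0.219]
 [ 0.     0.     0.     1.   ]] [-1.02  0.42  0.48  2.02 -0.28  0.76 -0.79] 1.35
[-32.57  13.13   1.86] yaw y -23.65753965988204
```

apply_moves(
  commands=[
    {"grip": 4,"x": -2.7,"y": 1.1,"z": 0.1,"wx": 0,"wy": 0,"wz": 8},
    {"grip": 4,"x": -5.4,"y": 2.2,"z": 0.3,"wx": 0,"wy": 0,"wz": 16},
    {"grip": 4,"x": -8.1,"y": 3.3,"z": 0.4,"wx": 0,"wy": 0,"wz": 24},
    {"grip": 4,"x": -10.9,"y": 4.4,"z": 0.6,"wx": 0,"wy": 0,"wz": 32},
    {"grip": 4,"x": -13.6,"y": 5.5,"z": 0.8,"wx": 0,"wy": 0,"wz": 40},
    {"grip": 4,"x": -16.3,"y": 6.6,"z": 1,"wx": 0,"wy": 0,"wz": 48},
    {"grip": 4,"x": -19,"y": 7.7,"z": 1.2,"wx": 0,"wy": 0,"wz": 56},
    {"grip": 4,"x": -21.7,"y": 8.8,"z": 1.3,"wx": 0,"wy": 0,"wz": 64},
    {"grip": 4,"x": -24.4,"y": 9.9,"z": 1.4,"wx": 0,"wy": 0,"wz": 72},
    {"grip": 4,"x": -27.1,"y": 11,"z": 1.6,"wx": 0,"wy": 0,"wz": 80},
    {"grip": 4,"x": -29.8,"y": 12.1,"z": 1.7,"wx": 0,"wy": 0,"wz": 88},
    {"grip": 4,"x": -32.6,"y": 13.1,"z": 1.8,"wx": 0,"wy": 0,"wz": 96},
  ],
)

```text
clock: 2.55
tool_pos: [0.4519, -0.0509, 0.2006]
ee_rot: [-0.0, 0.967, -0.256, 0.0]
ft_force: [0.3, -0.1, -0.2]
finger_gap: 0.04
grip_force: 0.0
```

```bash
python3 - <<'E'
from h import *
s=bot.read_state(); T=tool(); print(T.round(3),s['joint_positions'].round(2),s['clock'])
w=snap('wrist','w1.png'); np.savez('w1.npz',**{k:w[k] for k in('img','depth','T','fx','fy','cx','cy')})
print(proj(w,[[.451,-.051,.075],[.438,-.155,.075],[.573,-.119,.066]]).round())
E
```

```text
[[ 0.869 -0.495  0.     0.452]
 [-0.495 -0.869  0.    -0.051]
 [ 0.    -0.    -1.     0.201]
 [ 0.     0.     0.     1.   ]] [-0.69  0.44  0.96  2.25 -0.57  0.7  -1.41] 2.55
[[316. 193.]
 [413. 154.]
 [315.  47.]]
```

View pics/w1.png

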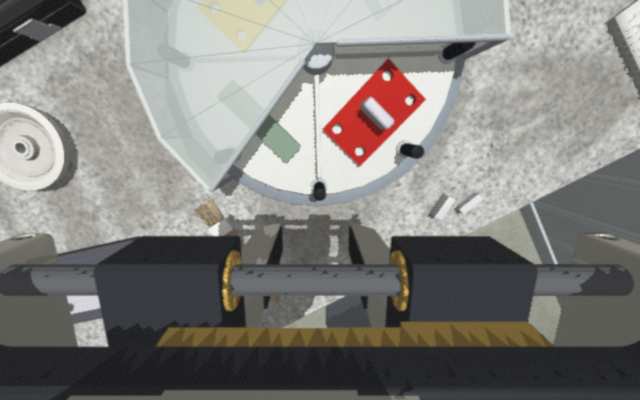

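The peg top is at (319,192), within 3 mm of the prediction; the second peg (413,153) matches it. Now descend, grip lightly, and drive the 72° arc.

apply_moves(
  squeeze=10,
  commands=[
    {"grip": 4,"x": 0,"y": 0.3,"z": 4,"wx": 0,"wy": 0,"wz": 0},
    {"grip": 4,"x": 0,"y": 0.3,"z": 8,"wx": 0,"wy": 0,"wz": 0},
    {"grip": 4,"x": 0,"y": 0.3,"z": 11,"wx": 0,"wy": 0,"wz": 0},
    {"grip": 4,"x": 0,"y": 0.3,"z": 13,"wx": 0,"wy": 0,"wz": 0},
    {"grip": 4,"x": 0,"y": 0.3,"z": 14.3,"wx": 0,"wy": 0,"wz": 0},
    {"grip": 4,"x": 0,"y": 0.3,"z": 14.3,"wx": 0,"wy": 0,"wz": 0},
    {"grip": 1,"x": 0,"y": 0.3,"z": 14.3,"wx": 0,"wy": 0,"wz": 0},
    {"grip": 1,"x": 0,"y": 0.3,"z": 14.3,"wx": 0,"wy": 0,"wz": 0},
    {"grip": 1,"x": 0,"y": 0.3,"z": 14.3,"wx": 0,"wy": 0,"wz": 0},
    {"grip": 1,"x": 0,"y": 0.3,"z": 14.3,"wx": 0,"wy": 0,"wz": 0},
  ],
)

```text
clock: 3.6
tool_pos: [0.4507, -0.0524, 0.0582]
ee_rot: [-0.0, 0.967, -0.253, 0.001]
ft_force: [-0.0, -0.2, 3.3]
finger_gap: 0.0136
grip_force: 10.0
```

apply_moves(
  commands=[
    {"grip": 1,"x": 0.08,"y": 1.46,"z": 0,"wx": 0,"wy": 0,"wz": -6},
    {"grip": 1,"x": 0.31,"y": 2.91,"z": 0,"wx": 0,"wy": 0,"wz": -12},
    {"grip": 1,"x": 0.69,"y": 4.33,"z": 0,"wx": 0,"wy": 0,"wz": -18},
    {"grip": 1,"x": 1.21,"y": 5.69,"z": 0,"wx": 0,"wy": 0,"wz": -24},
    {"grip": 1,"x": 1.88,"y": 7,"z": 0,"wx": 0,"wy": 0,"wz": -30},
    {"grip": 1,"x": 2.67,"y": 8.23,"z": 0,"wx": 0,"wy": 0,"wz": -36},
    {"grip": 1,"x": 3.6,"y": 9.37,"z": 0,"wx": 0,"wy": 0,"wz": -42},
    {"grip": 1,"x": 4.63,"y": 10.4,"z": 0,"wx": 0,"wy": 0,"wz": -48},
    {"grip": 1,"x": 5.77,"y": 11.33,"z": 0,"wx": 0,"wy": 0,"wz": -54},
    {"grip": 1,"x": 7,"y": 12.12,"z": 0,"wx": 0,"wy": 0,"wz": -60},
    {"grip": 1,"x": 8.31,"y": 12.79,"z": 0,"wx": 0,"wy": 0,"wz": -66},
    {"grip": 1,"x": 9.67,"y": 13.32,"z": 0,"wx": 0,"wy": 0,"wz": -72},
  ],
)

```text
clock: 4.8
tool_pos: [0.4711, -0.215, 0.058]
ee_rot: [-0.0, 0.93, 0.367, 0.001]
ft_force: [5.7, 8.1, -1.6]
finger_gap: 0.0136
grip_force: 10.0
```

```bash
python3 - <<'E'
from h import *
s=bot.read_state(); T=tool(); print(T.round(3),s['joint_positions'].round(2),s['ft_force'],s['finger_gap'])
d=T[:2,3]-[.573,-.119]; print(np.linalg.norm(d),np.degrees(np.arctan2(d[1],d[0]))%360,np.degrees(np.arctan2(T[1,1],T[0,1])))
E
```

```text
[[ 0.731  0.682  0.001  0.471]
 [ 0.682 -0.731  0.001 -0.215]
 [ 0.002  0.    -1.     0.058]
 [ 0.     0.     0.     1.   ]] [ 0.17  0.62  0.22  2.21 -0.39  0.35 -0.11] [ 5.69244003  8.13071484 -1.56431555] 0.013583545659828155
0.14006075299253834 223.2922248223791 -46.9917623551889
```

apply_moves(
  commands=[
    {"grip": 2.6,"x": 0,"y": 0,"z": 0,"wx": 0,"wy": 0,"wz": 0},
    {"grip": 2.6,"x": 0,"y": 0,"z": 0,"wx": 0,"wy": 0,"wz": 0},
    {"grip": 2.6,"x": 0,"y": 0,"z": -4,"wx": 0,"wy": 0,"wz": 0},
    {"grip": 3,"x": 0,"y": 0,"z": -8,"wx": 0,"wy": 0,"wz": 0},
    {"grip": 3,"x": 1.2,"y": -1.2,"z": -10,"wx": 0,"wy": 0,"wz": 8},
    {"grip": 3,"x": 2.5,"y": -2.5,"z": -12,"wx": 0,"wy": 0,"wz": 16},
    {"grip": 3,"x": 3.7,"y": -3.7,"z": -12,"wx": 0,"wy": 0,"wz": 24},
    {"grip": 3,"x": 5,"y": -5,"z": -12,"wx": 0,"wy": 0,"wz": 32},
    {"grip": 3,"x": 6.2,"y": -6.2,"z": -12,"wx": 0,"wy": 0,"wz": 40},
    {"grip": 3,"x": 7.5,"y": -7.5,"z": -12,"wx": 0,"wy": 0,"wz": 48},
    {"grip": 3,"x": 8.7,"y": -8.7,"z": -12,"wx": 0,"wy": 0,"wz": 56},
    {"grip": 3,"x": 10,"y": -10,"z": -12,"wx": 0,"wy": 0,"wz": 64},
  ],
)

```text
clock: 6.0
tool_pos: [0.4742, -0.0735, 0.1776]
ee_rot: [-0.0, 0.982, -0.189, -0.0]
ft_force: [0.4, 0.8, -0.6]
finger_gap: 0.0301
grip_force: 0.0
```

```bash
python3 - <<'E'
from h import *
T=tool(); yaw=np.degrees(np.arctan2(T[1,1],T[0,1]))
a=np.radians(133.3); g=np.array([.573+.14*np.cos(a),-.119+.14*np.sin(a),T[2,3]]); print(g)
print('shift',to_tool(g-T[:3,3]),'wz',(yaw-(133.3+90)+180)%360-180, T[:3,3])
s=snap('top','t2.png'); im=s['img'][125:285,285:475]; hsv=cv2.cvtColor(s['img'],cv2.COLOR_RGB2HSV)
cv2.imwrite('pics/t2.png',cv2.resize(im,None,fx=3.5,fy=3.5,interpolation=cv2.INTER_CUBIC)[:,:,::-1])
E
```

```text
[ 0.47698543 -0.01711181  0.17764538]
shift [-1.84 -5.34  0.  ] wz 24.93014226129543 [ 0.47424171 -0.07354939  0.17764538]
```

View pics/t2.png

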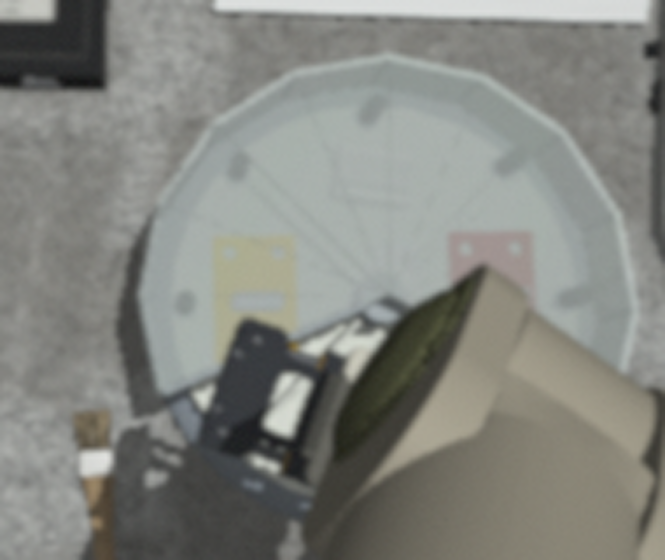

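The yellow plate is now at about 90° under the hood; pegs are as expected. Second stroke.

apply_moves(
  commands=[
    {"grip": 3,"x": -0.6,"y": -1.8,"z": 0,"wx": 0,"wy": 0,"wz": 8},
    {"grip": 3,"x": -1.2,"y": -3.6,"z": 0,"wx": 0,"wy": 0,"wz": 16},
    {"grip": 3,"x": -1.8,"y": -5.3,"z": 0,"wx": 0,"wy": 0,"wz": 24},
    {"grip": 3,"x": -1.84,"y": -5.34,"z": 4,"wx": 0,"wy": 0,"wz": 25},
    {"grip": 3,"x": -1.84,"y": -5.34,"z": 8,"wx": 0,"wy": 0,"wz": 25},
    {"grip": 3,"x": -1.84,"y": -5.34,"z": 10.5,"wx": 0,"wy": 0,"wz": 25},
    {"grip": 3,"x": -1.84,"y": -5.34,"z": 12,"wx": 0,"wy": 0,"wz": 25},
    {"grip": 3,"x": -1.84,"y": -5.34,"z": 12,"wx": 0,"wy": 0,"wz": 25},
    {"grip": 1,"x": -1.84,"y": -5.34,"z": 12,"wx": 0,"wy": 0,"wz": 25},
    {"grip": 1,"x": -1.84,"y": -5.34,"z": 12,"wx": 0,"wy": 0,"wz": 25},
    {"grip": 1,"x": -1.84,"y": -5.34,"z": 12,"wx": 0,"wy": 0,"wz": 25},
  ],
)

```text
clock: 7.15
tool_pos: [0.4776, -0.0183, 0.0584]
ee_rot: [-0.0, 0.919, -0.393, 0.0]
ft_force: [-1.0, -1.0, 2.0]
finger_gap: 0.0136
grip_force: 10.0
```

```bash
python3 - <<'E'
from h import *
s=bot.read_state(); T=tool(); print(s['joint_positions'].round(2))
d=T[:2,3]-[.573,-.119]; print(np.linalg.norm(d),np.degrees(np.arctan2(d[1],d[0]))%360,np.degrees(np.arctan2(T[1,1],T[0,1])))
E
```

```text
[-0.46  0.66  0.57  2.31 -0.96  0.42 -1.45]
0.1387076792333172 133.44365065360589 -136.33065577433314
```

apply_moves(
  commands=[
    {"grip": 1,"x": 0.12,"y": 1.8,"z": 0,"wx": 0,"wy": 0,"wz": -7.4},
    {"grip": 1,"x": 0.46,"y": 3.58,"z": 0,"wx": 0,"wy": 0,"wz": -14.8},
    {"grip": 1,"x": 1.04,"y": 5.29,"z": 0,"wx": 0,"wy": 0,"wz": -22.2},
    {"grip": 1,"x": 1.83,"y": 6.92,"z": 0,"wx": 0,"wy": 0,"wz": -29.6},
    {"grip": 1,"x": 2.82,"y": 8.43,"z": 0,"wx": 0,"wy": 0,"wz": -37},
    {"grip": 1,"x": 4,"y": 9.8,"z": 0,"wx": 0,"wy": 0,"wz": -44.4},
    {"grip": 1,"x": 5.34,"y": 11,"z": 0,"wx": 0,"wy": 0,"wz": -51.8},
    {"grip": 1,"x": 6.83,"y": 12.03,"z": 0,"wx": 0,"wy": 0,"wz": -59.2},
    {"grip": 1,"x": 8.44,"y": 12.85,"z": 0,"wx": 0,"wy": 0,"wz": -66.6},
    {"grip": 1,"x": 10.14,"y": 13.46,"z": 0,"wx": 0,"wy": 0,"wz": -74},
    {"grip": 1,"x": 11.91,"y": 13.84,"z": 0,"wx": 0,"wy": 0,"wz": -81.4},
    {"grip": 1,"x": 13.71,"y": 14,"z": 0,"wx": 0,"wy": 0,"wz": -88.8},
  ],
)

```text
clock: 8.35
tool_pos: [0.4707, -0.2143, 0.0582]
ee_rot: [-0.0, 0.931, 0.365, -0.0]
ft_force: [2.7, 5.9, -2.8]
finger_gap: 0.0143
grip_force: 10.0
```

apply_moves(
  commands=[
    {"grip": 1,"x": 0,"y": 0,"z": 0,"wx": 0,"wy": 0,"wz": 0},
    {"grip": 2.6,"x": 0,"y": 0,"z": 0,"wx": 0,"wy": 0,"wz": 0},
    {"grip": 2.6,"x": 0,"y": 0,"z": 0,"wx": 0,"wy": 0,"wz": 0},
    {"grip": 2.6,"x": 0,"y": 0,"z": -4,"wx": 0,"wy": 0,"wz": 0},
    {"grip": 3,"x": 0,"y": 0,"z": -8,"wx": 0,"wy": 0,"wz": 0},
    {"grip": 3,"x": 0,"y": 0,"z": -12,"wx": 0,"wy": 0,"wz": 0},
    {"grip": 3,"x": 0,"y": 0,"z": -15,"wx": 0,"wy": 0,"wz": 0},
  ],
)

```text
clock: 9.05
tool_pos: [0.4705, -0.2132, 0.2099]
ee_rot: [0.0, 0.932, 0.362, 0.001]
ft_force: [0.4, 0.6, 0.7]
finger_gap: 0.0298
grip_force: 0.0
```

```bash
python3 - <<'E'
from h import *
s=bot.read_state(); T=tool(); print(T.round(3),s['joint_positions'].round(2),s['clock'])
a=np.radians(177.5); g=np.array([.573+.088*np.cos(a),-.119+.088*np.sin(a),.20]); print(g)
yaw=np.degrees(np.arctan2(T[1,1],T[0,1])); print('yaw',yaw,'shift',to_tool(g-T[:3,3]))
E
```

```text
[[ 0.738  0.675  0.001  0.471]
 [ 0.675 -0.738  0.    -0.213]
 [ 0.001  0.    -1.     0.21 ]
 [ 0.     0.     0.     1.   ]] [ 0.08  0.37  0.32  2.1  -0.18  0.69 -0.31] 9.05
[ 0.48508376 -0.11516149  0.2       ]
yaw -47.5846456678891 shift [ 7.69 -6.26  0.99]
```

apply_moves(
  commands=[
    {"grip": 4,"x": 0.8,"y": -1.5,"z": 0.2,"wx": 0,"wy": 0,"wz": 7.5},
    {"grip": 4,"x": 1.6,"y": -3,"z": 0.4,"wx": 0,"wy": 0,"wz": 15},
    {"grip": 4,"x": 2.4,"y": -4.5,"z": 0.6,"wx": 0,"wy": 0,"wz": 22.5},
    {"grip": 4,"x": 3.2,"y": -6,"z": 0.8,"wx": 0,"wy": 0,"wz": 30},
    {"grip": 4,"x": 4,"y": -7.5,"z": 1,"wx": 0,"wy": 0,"wz": 37.5},
    {"grip": 4,"x": 4.9,"y": -9.1,"z": 1,"wx": 0,"wy": 0,"wz": 45},
    {"grip": 4,"x": 4.9,"y": -9.1,"z": 1,"wx": 0,"wy": 0,"wz": 45},
    {"grip": 4,"x": 4.9,"y": -9.1,"z": 1,"wx": 0,"wy": 0,"wz": 45},
  ],
)

```text
clock: 9.85
tool_pos: [0.4454, -0.1132, 0.1977]
ee_rot: [-0.0, 1.0, -0.02, 0.0]
ft_force: [-0.3, -0.8, 0.1]
finger_gap: 0.04
grip_force: 0.0
```

```bash
python3 - <<'E'
from h import *
w=snap('wrist','w2.png'); np.savez('w2.npz',**{k:w[k] for k in('img','depth','T','fx','fy','cx','cy')})
hsv=cv2.cvtColor(w['img'],cv2.COLOR_RGB2HSV)
m=((hsv[...,0]>18)&(hsv[...,0]<34)&(hsv[...,1]>110)&(np.arange(400)[:,None]<215)).astype(np.uint8)
k,l,st,ce=cv2.connectedComponentsWithStats(m); i=1+np.argmax(st[1:,4])
r=cv2.minAreaRect(np.argwhere(l==i)[:,::-1].astype(np.float32)); print(r,st[i])
P=plane(w,cv2.boxPoints(r),.038); print(P.round(4).tolist(),P.mean(0))
d=P.mean(0)[:2]-[.573,-.119]; print('rad',np.linalg.norm(d),np.degrees(np.arctan2(d[1],d[0]))%360)
T=tool(); print(T.round(3))
E
```

```text
((318.0810241699219, 151.90284729003906), (53.93708801269531, 91.14083099365234), 88.63607025146484) [ 272  124   92   56 4113]
[[0.5144, -0.0682, 0.038], [0.5127, -0.1675, 0.038], [0.4532, -0.1689, 0.038], [0.4548, -0.0652, 0.038]] [ 0.48376926 -0.11744874  0.038     ]
rad 0.08924422217949499 179.0040239654279
[[ 0.999 -0.041  0.     0.446]
 [-0.041 -0.999  0.    -0.114]
 [ 0.    -0.    -1.     0.198]
 [ 0.     0.     0.     1.   ]]
```

View pics/w2.png

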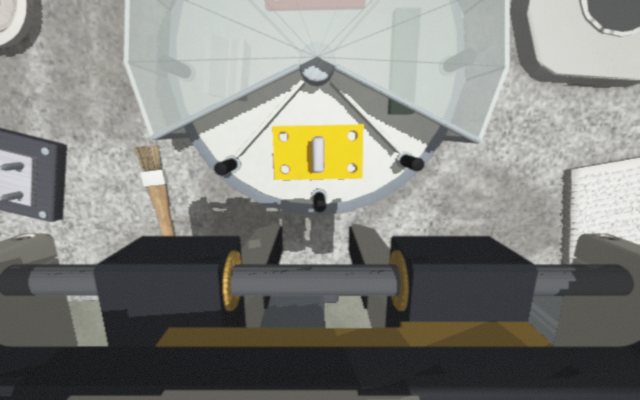

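Plate centred at (318,152), opening edges symmetric at (154,140) and (482,140) around the apex (317,58): the plate is in the middle of the opening. Grasp the bar.

apply_moves(
  squeeze=25,
  commands=[
    {"grip": 4,"x": 2,"y": 0.2,"z": 3,"wx": 0,"wy": 0,"wz": -1.3},
    {"grip": 4,"x": 3.85,"y": 0.2,"z": 6,"wx": 0,"wy": 0,"wz": -1.3},
    {"grip": 4,"x": 3.85,"y": 0.2,"z": 10,"wx": 0,"wy": 0,"wz": -1.3},
    {"grip": 4,"x": 3.85,"y": 0.2,"z": 13,"wx": 0,"wy": 0,"wz": -1.3},
    {"grip": 4,"x": 3.85,"y": 0.2,"z": 14.7,"wx": 0,"wy": 0,"wz": -1.3},
    {"grip": 4,"x": 3.85,"y": 0.2,"z": 15.5,"wx": 0,"wy": 0,"wz": -1.3},
    {"grip": 4,"x": 3.85,"y": 0.2,"z": 15.5,"wx": 0,"wy": 0,"wz": -1.3},
    {"grip": 0.8,"x": 3.85,"y": 0.2,"z": 15.5,"wx": 0,"wy": 0,"wz": -1.3},
    {"grip": 0.8,"x": 3.85,"y": 0.2,"z": 15.5,"wx": 0,"wy": 0,"wz": -1.3},
    {"grip": 0.8,"x": 3.85,"y": 0.2,"z": 15.5,"wx": 0,"wy": 0,"wz": -1.3},
    {"grip": 0.8,"x": 3.85,"y": 0.2,"z": 15.5,"wx": 0,"wy": 0,"wz": -1.3},
  ],
)

```text
clock: 11.0
tool_pos: [0.4844, -0.1175, 0.0433]
ee_rot: [0.0, 1.0, -0.011, 0.001]
ft_force: [0.9, 0.4, 0.5]
finger_gap: 0.0125
grip_force: 0.0
```

apply_moves(
  commands=[
    {"grip": 0.5,"x": 0,"y": 0,"z": 0,"wx": 0,"wy": 0,"wz": 0},
    {"grip": 0.5,"x": 0,"y": 0,"z": 0,"wx": 0,"wy": 0,"wz": 0},
    {"grip": 0.5,"x": 0,"y": 0,"z": 0,"wx": 0,"wy": 0,"wz": 0},
  ],
)

```text
clock: 11.3
tool_pos: [0.4844, -0.1175, 0.0433]
ee_rot: [-0.0, 1.0, -0.011, 0.001]
ft_force: [-0.9, 0.9, 7.1]
finger_gap: 0.0116
grip_force: 25.0
```

apply_moves(
  commands=[
    {"grip": 0.5,"x": 0,"y": 0,"z": -1,"wx": 0,"wy": 0,"wz": 0},
    {"grip": 0.5,"x": 0,"y": 0,"z": -3,"wx": 0,"wy": 0,"wz": 0},
    {"grip": 0.5,"x": 0,"y": 0,"z": -6,"wx": 0,"wy": 0,"wz": 0},
    {"grip": 0.5,"x": 0,"y": 0,"z": -9,"wx": 0,"wy": 0,"wz": 0},
    {"grip": 0.5,"x": 0,"y": 0,"z": -12,"wx": 0,"wy": 0,"wz": 0},
    {"grip": 0.5,"x": -0.3,"y": -1,"z": -14.5,"wx": 0,"wy": 0,"wz": 0},
    {"grip": 0.5,"x": -1,"y": -4,"z": -15.7,"wx": 0,"wy": 0,"wz": 1},
    {"grip": 0.5,"x": -1.7,"y": -7,"z": -15.7,"wx": 0,"wy": 0,"wz": 2},
    {"grip": 0.5,"x": -2.5,"y": -10,"z": -15.7,"wx": 0,"wy": 0,"wz": 3},
    {"grip": 0.5,"x": -3.2,"y": -13,"z": -15.7,"wx": 0,"wy": 0,"wz": 4},
    {"grip": 0.5,"x": -4,"y": -16,"z": -15.7,"wx": 0,"wy": 0,"wz": 5},
    {"grip": 0.5,"x": -4.7,"y": -19,"z": -15.7,"wx": 0,"wy": 0,"wz": 6},
  ],
)

```text
clock: 12.5
tool_pos: [0.4401, 0.0745, 0.2001]
ee_rot: [-0.0, 0.998, -0.064, -0.0]
ft_force: [1.3, 0.6, -2.3]
finger_gap: 0.0116
grip_force: 25.0
```

```bash
python3 - <<'E'
from h import *
s=bot.read_state(); T=tool(); print(s['joint_positions'].round(2),T[:3,3])
g=np.array([.392,.293,.20]); yaw=np.degrees(np.arctan2(T[1,1],T[0,1])); print('yaw',yaw,'shift',to_tool(g-T[:3,3]),'wz',yaw+106.4)
E
```

```text
[-0.76  0.34  0.61  2.26 -0.34  0.63 -1.59] [0.4400723  0.07445331 0.20010244]
yaw -97.29216028322467 shift [-7.540e+00 -2.107e+01  2.000e-02] wz 9.10783971677533
```

apply_moves(
  commands=[
    {"grip": 0.5,"x": -1,"y": -3,"z": 0,"wx": 0,"wy": 0,"wz": 1.3},
    {"grip": 0.5,"x": -2.1,"y": -6,"z": 0,"wx": 0,"wy": 0,"wz": 2.6},
    {"grip": 0.5,"x": -3.2,"y": -9,"z": 0,"wx": 0,"wy": 0,"wz": 3.9},
    {"grip": 0.5,"x": -4.3,"y": -12,"z": 0,"wx": 0,"wy": 0,"wz": 5.2},
    {"grip": 0.5,"x": -5.4,"y": -15,"z": 0,"wx": 0,"wy": 0,"wz": 6.5},
    {"grip": 0.5,"x": -6.5,"y": -18,"z": 0,"wx": 0,"wy": 0,"wz": 7.8},
    {"grip": 0.5,"x": -7.2,"y": -20,"z": 0,"wx": 0,"wy": 0,"wz": 9.1},
    {"grip": 0.5,"x": -7.5,"y": -21,"z": 0,"wx": 0,"wy": 0,"wz": 9.1},
    {"grip": 0.5,"x": -7.5,"y": -21,"z": 0,"wx": 0,"wy": 0,"wz": 9.1},
    {"grip": 0.5,"x": -7.5,"y": -21,"z": 0,"wx": 0,"wy": 0,"wz": 9.1},
  ],
)

```text
clock: 13.5
tool_pos: [0.3932, 0.29, 0.1998]
ee_rot: [0.0, 0.99, -0.142, -0.0]
ft_force: [0.9, 0.2, -1.7]
finger_gap: 0.0117
grip_force: 25.0
```

```bash
python3 - <<'E'
from h import *
s=bot.read_state(); T=tool(); print(s['joint_positions'].round(2),T.round(4))
w=snap('wrist'); np.savez('w3.npz',**{k:w[k] for k in('img','depth','T','fx','fy','cx','cy')}); np.save('T3.npy',T)
cv2.imwrite('pics/w3.png',cv2.resize(w['img'][0:280,180:500],None,fx=2,fy=2,interpolation=cv2.INTER_CUBIC)[:,:,::-1])
E
```

```text
[-1.23  0.41  0.66  2.18 -0.4   0.68 -2.15] [[ 9.595e-01 -2.817e-01 -1.000e-04  3.932e-01]
 [-2.817e-01 -9.595e-01 -5.000e-04  2.900e-01]
 [ 0.000e+00  5.000e-04 -1.000e+00  1.998e-01]
 [ 0.000e+00  0.000e+00  0.000e+00  1.000e+00]]
```

View pics/w3.png

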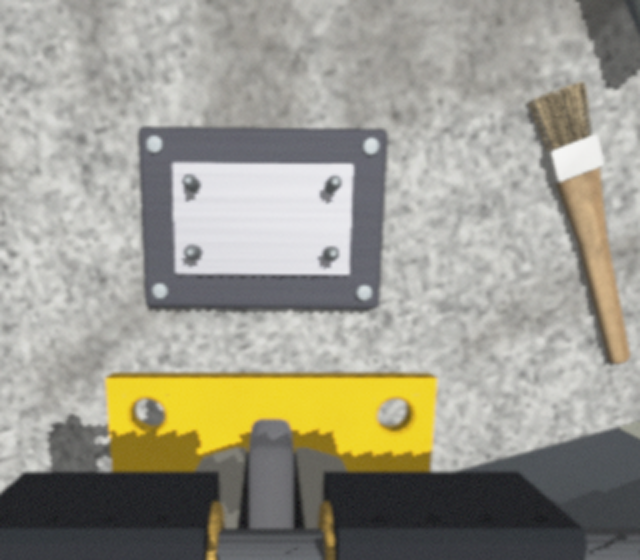

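Both the fixture (posts at crop (190,183), (333,183), (191,252), (330,254)) and the held plate (holes at (149,413), (394,413)) are visible, so I can measure both in one camera.

```bash
cat > fx.py <<'E'
from h import *
f=np.load('w3.npz'); w={k:f[k] for k in f}; T=np.load('T3.npy')
def W(p,z): return plane(w,np.array(p)/2+[180,0],z)
g=cv2.cvtColor(w['img'],cv2.COLOR_RGB2GRAY); hsv=cv2.cvtColor(w['img'],cv2.COLOR_RGB2HSV)
m=np.zeros((400,640),np.uint8); m[78:140,262:360]=((g>165)&(hsv[...,1]<40))[78:140,262:360]
m=cv2.morphologyEx(m,cv2.MORPH_CLOSE,np.ones((9,9),np.uint8))
k,l,st,ce=cv2.connectedComponentsWithStats(m); i=1+np.argmax(st[1:,4]); print(st[i])
c=cv2.findContours((l==i).astype(np.uint8),0,1)[0][0]
P=plane(w,c[:,0]+0.0,.026)[:,:2].astype(np.float32); r=cv2.minAreaRect(P); print('alu',r)
S=W([(154,144),(371,146),(159,291),(364,292)],.018); print('screws',S.round(4).tolist(),S.mean(0))
for a,b in((0,1),(2,3)): e=S[b]-S[a]; print('ang',np.degrees(np.arctan2(e[1],e[0])),np.linalg.norm(e))
B=W([(190,181),(333,181),(191,250),(331,251)],.049); print('tips',B.round(4).tolist(),B.mean(0))
H=W([(149,412.5),(394,412.5)],T[2,3]-.0053); print('holes',((H-T[:3,3])@T[:3,:3]).round(4))
E_=W([(107,376),(436,377)],T[2,3]-.0053); print('edge',((E_-T[:3,3])@T[:3,:3]).round(4))
E
python3 fx.py
```

```text
[ 266   81   91   56 4930]
alu ((0.47674235701560974, 0.2710797190666199), (0.10033470392227173, 0.05907294154167175), 73.6751480102539)
screws [[0.5321, 0.3174, 0.018], [0.497, 0.2014, 0.018], [0.4547, 0.3409, 0.018], [0.4201, 0.2247, 0.018]] [0.47599965 0.27109548 0.018     ]
ang -106.81605209572427 0.12118077442912369
ang -106.60034945322056 0.12123775701654134
tips [[0.5033, 0.3013, 0.049], [0.4826, 0.2305, 0.049], [0.4704, 0.3116, 0.049], [0.449, 0.2405, 0.049]] [0.47631008 0.27097457 0.049     ]
holes [[ 0.0184 -0.0376  0.0053]
 [ 0.0184  0.0375  0.0053]]
edge [[ 0.0298 -0.0497  0.0053]
 [ 0.0295  0.0497  0.0053]]
```

apply_moves(
  commands=[
    {"grip": 0.5,"x": 2,"y": -0.1,"z": 0,"wx": 0,"wy": 0,"wz": 0.1},
    {"grip": 0.5,"x": 5,"y": -0.3,"z": 1,"wx": 0,"wy": 0,"wz": 0.1},
    {"grip": 0.5,"x": 7.5,"y": -0.4,"z": 3,"wx": 0,"wy": 0,"wz": 0.1},
    {"grip": 0.5,"x": 8.48,"y": -0.52,"z": 6,"wx": 0,"wy": 0,"wz": 0.1},
    {"grip": 0.5,"x": 8.48,"y": -0.52,"z": 9,"wx": 0,"wy": 0,"wz": 0.1},
    {"grip": 0.5,"x": 8.48,"y": -0.52,"z": 11.5,"wx": 0,"wy": 0,"wz": 0.1},
    {"grip": 0.5,"x": 8.48,"y": -0.52,"z": 12.5,"wx": 0,"wy": 0,"wz": 0.1},
    {"grip": 0.5,"x": 8.48,"y": -0.52,"z": 12.5,"wx": 0,"wy": 0,"wz": 0.1},
    {"grip": 0.5,"x": 8.48,"y": -0.52,"z": 12.5,"wx": 0,"wy": 0,"wz": 0.1},
    {"grip": 0.5,"x": 8.48,"y": -0.52,"z": 12.5,"wx": 0,"wy": 0,"wz": 0.1},
  ],
)

```text
clock: 14.55
tool_pos: [0.4768, 0.2724, 0.0759]
ee_rot: [-0.001, 0.99, -0.143, 0.001]
ft_force: [-0.3, -0.2, -2.7]
finger_gap: 0.0118
grip_force: 25.0
```

```bash
python3 - <<'E'
from h import *
s=bot.read_state(); T=tool(); print(s['joint_positions'].round(2),T.round(4),s['ft_force'],s['grip_force'])
print(np.degrees(np.arctan2(T[1,1],T[0,1])),to_tool(np.array([.4764,.2710,.0393])-.0004*T[:3,0]-T[:3,3]))
w=snap('wrist'); cv2.imwrite('pics/w4.png',cv2.resize(w['img'][100:300,180:500],None,fx=2.4,fy=2.4,interpolation=cv2.INTER_CUBIC)[:,:,::-1])
E
```

```text
[-0.92  0.64  0.44  2.14 -0.6   0.48 -1.87] [[ 0.959  -0.2833  0.0017  0.4768]
 [-0.2833 -0.959   0.001   0.2724]
 [ 0.0013 -0.0015 -1.      0.0759]
 [ 0.      0.      0.      1.    ]] [-0.31617838 -0.20029856 -2.65681836] 24.999496042728424
-106.4564089997214 [-0.04  0.15  3.66]
```

View pics/w4.png

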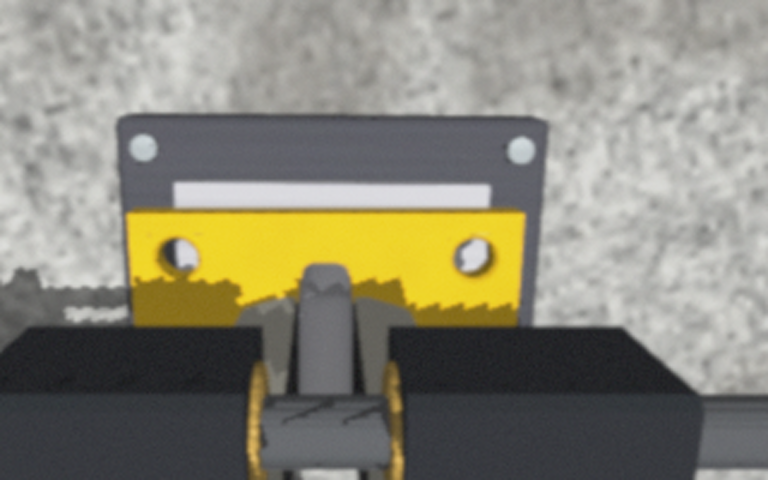

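The far screws and aluminium plate sit slightly right of the yellow plate (centres at 332 vs 325 crop px), matching the measured +1.5 mm y offset. Correct that first.

apply_moves(
  commands=[
    {"grip": 0.5,"x": -0.04,"y": 0.15,"z": 0.3,"wx": 0,"wy": 0,"wz": 0},
    {"grip": 0.5,"x": -0.04,"y": 0.15,"z": 0.7,"wx": 0,"wy": 0,"wz": 0},
    {"grip": 0.5,"x": -0.04,"y": 0.15,"z": 0.9,"wx": 0,"wy": 0,"wz": 0},
    {"grip": 0.5,"x": -0.04,"y": 0.15,"z": 0.9,"wx": 0,"wy": 0,"wz": 0},
    {"grip": 0.5,"x": -0.04,"y": 0.15,"z": 0.9,"wx": 0,"wy": 0,"wz": 0},
    {"grip": 0.5,"x": -0.04,"y": 0.15,"z": 0.9,"wx": 0,"wy": 0,"wz": 0},
  ],
)

```text
clock: 15.2
tool_pos: [0.4753, 0.2709, 0.0656]
ee_rot: [0.0, 0.99, -0.143, 0.0]
ft_force: [-0.4, 0.0, -1.9]
finger_gap: 0.0119
grip_force: 25.0
```

```bash
python3 - <<'E'
from h import *
s=bot.read_state(); T=tool(); print(T.round(4),s['ft_force'],s['moment'],s['clock'])
print(np.degrees(np.arctan2(T[1,1],T[0,1])),to_tool(np.array([.4764,.2710,.0393])-.0004*T[:3,0]-T[:3,3]))
E
```

```text
[[ 9.591e-01 -2.832e-01  1.000e-04  4.753e-01]
 [-2.832e-01 -9.591e-01 -1.000e-04  2.709e-01]
 [ 1.000e-04  0.000e+00 -1.000e+00  6.560e-02]
 [ 0.000e+00  0.000e+00  0.000e+00  1.000e+00]] [-0.39272759  0.01064773 -1.87717316] [ 0.00682612  0.15588448 -0.03937615] 15.2
-106.44906575383268 [ 0.06 -0.04  2.63]
```

apply_moves(
  commands=[
    {"grip": 0.5,"x": 0.06,"y": -0.04,"z": 0,"wx": 0,"wy": 0,"wz": 0},
    {"grip": 0.5,"x": 0.06,"y": -0.04,"z": 0.2,"wx": 0,"wy": 0,"wz": 0},
    {"grip": 0.5,"x": 0.06,"y": -0.04,"z": 0.4,"wx": 0,"wy": 0,"wz": 0},
    {"grip": 0.5,"x": 0.06,"y": -0.04,"z": 0.6,"wx": 0,"wy": 0,"wz": 0},
    {"grip": 0.5,"x": 0.06,"y": -0.04,"z": 0.8,"wx": 0,"wy": 0,"wz": 0},
    {"grip": 0.5,"x": 0.06,"y": -0.04,"z": 1,"wx": 0,"wy": 0,"wz": 0},
    {"grip": 0.5,"x": 0.06,"y": -0.04,"z": 1.2,"wx": 0,"wy": 0,"wz": 0},
    {"grip": 0.5,"x": 0.06,"y": -0.04,"z": 1.2,"wx": 0,"wy": 0,"wz": 0},
  ],
)

```text
clock: 16.0
tool_pos: [0.4759, 0.2711, 0.0534]
ee_rot: [0.0, 0.99, -0.143, -0.0]
ft_force: [-0.1, 0.8, -2.3]
finger_gap: 0.0117
grip_force: 25.0
```

```bash
python3 - <<'E'
from h import *
s=bot.read_state(); T=tool(); print(T[:3,3].round(4),s['ft_force'],T[:3,:3].T@s['ft_force'],s['moment'],s['clock'])
print(to_tool(np.array([.4764,.2710,.0393])-.0004*T[:3,0]-T[:3,3]))
E
```

```text
[0.4759 0.2711 0.0534] [-0.08853536  0.7777367  -2.34730386] [-0.30477499 -0.72146551  2.34715744] [ 0.0254582   0.16891067 -0.03237523] 16.0
[ 0.01 -0.01  1.41]
```

No contact with plate bottom 9 mm below the post tips, past the cones. Continue.

apply_moves(
  commands=[
    {"grip": 0.5,"x": 0,"y": 0,"z": 0.2,"wx": 0,"wy": 0,"wz": 0},
    {"grip": 0.5,"x": 0,"y": 0,"z": 0.4,"wx": 0,"wy": 0,"wz": 0},
    {"grip": 0.5,"x": 0,"y": 0,"z": 0.6,"wx": 0,"wy": 0,"wz": 0},
    {"grip": 0.5,"x": 0,"y": 0,"z": 0.8,"wx": 0,"wy": 0,"wz": 0},
    {"grip": 0.5,"x": 0,"y": 0,"z": 1,"wx": 0,"wy": 0,"wz": 0},
    {"grip": 0.5,"x": 0,"y": 0,"z": 1.15,"wx": 0,"wy": 0,"wz": 0},
    {"grip": 0.5,"x": 0,"y": 0,"z": 1.25,"wx": 0,"wy": 0,"wz": 0},
    {"grip": 0.5,"x": 0,"y": 0,"z": 1.35,"wx": 0,"wy": 0,"wz": 0},
    {"grip": 0.5,"x": 0,"y": 0,"z": 1.35,"wx": 0,"wy": 0,"wz": 0},
    {"grip": 0.5,"x": 0,"y": 0,"z": 1.35,"wx": 0,"wy": 0,"wz": 0},
  ],
)

```text
clock: 17.0
tool_pos: [0.4759, 0.2711, 0.0401]
ee_rot: [0.0, 0.99, -0.143, 0.0]
ft_force: [-0.5, -0.6, -1.9]
finger_gap: 0.0122
grip_force: 25.0
```

apply_moves(
  commands=[
    {"grip": 0.5,"x": 0,"y": 0,"z": 0.04,"wx": 0,"wy": 0,"wz": 0},
    {"grip": 0.5,"x": 0,"y": 0,"z": 0.08,"wx": 0,"wy": 0,"wz": 0},
    {"grip": 0.5,"x": 0,"y": 0,"z": 0.08,"wx": 0,"wy": 0,"wz": 0},
    {"grip": 0.5,"x": 0,"y": 0,"z": 0.08,"wx": 0,"wy": 0,"wz": 0},
  ],
)

```text
clock: 17.4
tool_pos: [0.476, 0.2711, 0.0394]
ee_rot: [-0.0, 0.99, -0.143, 0.0]
ft_force: [-0.3, -0.1, -2.8]
finger_gap: 0.0118
grip_force: 25.0
```

apply_moves(
  commands=[
    {"grip": 0.5,"x": 0,"y": 0,"z": 0.03,"wx": 0,"wy": 0,"wz": 0},
    {"grip": 0.5,"x": 0,"y": 0,"z": 0.06,"wx": 0,"wy": 0,"wz": 0},
    {"grip": 0.5,"x": 0,"y": 0,"z": 0.06,"wx": 0,"wy": 0,"wz": 0},
    {"grip": 0.5,"x": 0,"y": 0,"z": 0.06,"wx": 0,"wy": 0,"wz": 0},
  ],
)

```text
clock: 17.8
tool_pos: [0.476, 0.2712, 0.0393]
ee_rot: [-0.0, 0.99, -0.143, 0.0]
ft_force: [-1.9, -0.1, 6.6]
finger_gap: 0.0117
grip_force: 25.0
```

Contact exactly at the predicted height (0.0393). Release and back off straight up.

apply_moves(
  commands=[
    {"grip": 1.6,"x": 0,"y": 0,"z": 0,"wx": 0,"wy": 0,"wz": 0},
    {"grip": 3.5,"x": 0,"y": 0,"z": 0,"wx": 0,"wy": 0,"wz": 0},
    {"grip": 3.5,"x": 0,"y": 0,"z": 0,"wx": 0,"wy": 0,"wz": 0},
    {"grip": 3.5,"x": 0,"y": 0,"z": -1,"wx": 0,"wy": 0,"wz": 0},
    {"grip": 3.5,"x": 0,"y": 0,"z": -4,"wx": 0,"wy": 0,"wz": 0},
    {"grip": 3.5,"x": -1,"y": 0,"z": -8,"wx": 0,"wy": 0,"wz": 0},
    {"grip": 3.5,"x": -3,"y": 0,"z": -12,"wx": 0,"wy": 0,"wz": 0},
    {"grip": 3.5,"x": -6,"y": 0,"z": -16,"wx": 0,"wy": 0,"wz": 0},
    {"grip": 3.5,"x": -7,"y": 0,"z": -16,"wx": 0,"wy": 0,"wz": 0},
    {"grip": 3.5,"x": -7,"y": 0,"z": -16,"wx": 0,"wy": 0,"wz": 0},
    {"grip": 3.5,"x": -7,"y": 0,"z": -16,"wx": 0,"wy": 0,"wz": 0},
  ],
)

```text
clock: 18.9
tool_pos: [0.4088, 0.2909, 0.1984]
ee_rot: [0.0, 0.99, -0.143, -0.0]
ft_force: [0.0, -0.9, -0.7]
finger_gap: 0.035
grip_force: 0.0
```

```bash
python3 - <<'E'
from h import *
w=snap('wrist'); cv2.imwrite('pics/w5.png',cv2.resize(w['img'][0:240,160:480],None,fx=2.4,fy=2.4,interpolation=cv2.INTER_CUBIC)[:,:,::-1])
C=cloud(w); hsv=cv2.cvtColor(w['img'],cv2.COLOR_RGB2HSV)
m=(hsv[...,0]>18)&(hsv[...,0]<34)&(hsv[...,1]>130)&(hsv[...,2]>120)&(w['depth']>0)&(np.arange(400)[:,None]<215)
P=C[m]; P=P[np.abs(P[:,2]-np.median(P[:,2]))<.006]
A=np.c_[P[:,:2]-P[:,:2].mean(0),np.ones(len(P))]; print(len(P),'plane',np.linalg.lstsq(A,P[:,2],rcond=None)[0],P.mean(0))
print(bot.read_state()['ft_force'],tool()[:3,3])
E
```

```text
4376 plane [0.00033678 0.00029438 0.03444263] [0.47615621 0.27130383 0.03444263]
[-0.05105657  0.02190783  0.35363028] [0.40915379 0.2904858  0.19814626]
```

View pics/w5.png

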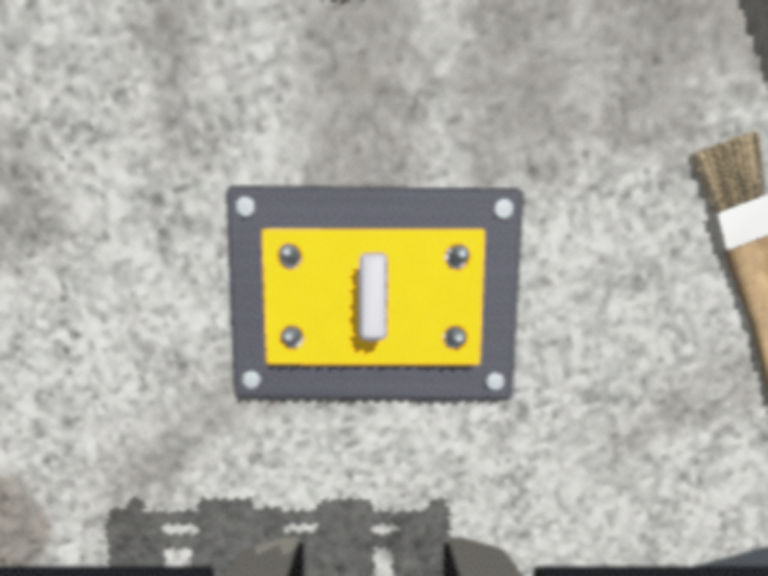

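The four posts come through the holes, at (289,255), (457,256), (291,336) and (456,336). The plate's top face is level at 34.4 mm (34 expected), so it is fully down, and the arm is clear. Handing in.

```bash
python3 -c "
from rig import bot; print(bot.close_job())"
```

```text
the job is handed in; nothing more can be done
None
```

The yellow plate lies flat and fully down over the four posts of the fixture, and the job is handed in at about 19 s; the red plate, stone, V block, wheel and brush were left where they belong.

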